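# Open the windowed fuse box on the pump bench

## Robot

A 6-joint arm with a two-finger parallel gripper is mounted at the origin on a cart in front of the work surface, level with it; the furniture and walls round the work are solid. World frame = base frame: x ahead of the robot, y to its left, z up, the work surface at z = 0. Lengths are in m, angles in degrees, forces in N, time in s.
With the tool pointing down it reaches from about 0.3 to 0.75 m from the base axis. Payload 8.5 kg.
Tool frame: the origin (TCP) lies at the very end of the fingers, on their centre line; the grasp point (between the pads) lies 19 mm behind it (env.grip_depth is the z of the grasp point in the tool frame, in m); z points along the fingers, y is the direction in which the jaws open and shut (so a half turn about z gives the same grasp; the last joint's range is limited). The gripper opens to 85 mm and grips with 20 to 120 N. Pads are 22 mm wide; open, the fingers measure 114 mm over their backs; the gripper's body (76 mm by 85 mm) begins 54 mm behind the grasp point. The pads swing forward as they close: fully open they stand 13 mm farther back than shut.
Start: joints at [-88.253, 21.807, 74.336, -0, 83.858, -12.336], TCP at [0.134, -0.533, 0.231] pointing down, gripper open.
Joint ranges: [-178.18, 178.18], [-50.72, 133.34], [12.68, 142.11], [-81.47, 261.47], [9.98, 163.14], [-165.26, 165.26]. Speed limits (degrees/s): [136.94, 136.94, 180, 180, 180, 180].

## Interface

Orientations are given as a 3x3 rotation matrix whose columns are the frame's x, y, z axes.
In Python, from rig import env gives the robot as it stands.
- The arm moves only by the tool apply_moves, never from a script. Its argument "plan" is a list of rows, each an object of numbers: "tx", "ty", "tz": the shift along the world's x, y, z in mm; "rx", "ry", "rz": the turn, a rotation vector about the world's x, y, z in rad; "jaw": the opening, from -1 (shut) to 1 (fully open). A call has 1 to 12 rows; each row is the pose to reach, as a shift and turn from the pose measured when the call began; what a row does not reach only later rows make up. A row lasts 1/10 s, in which the tool goes at most 50 mm and 8.59 degrees, less where a joint would pass 70% of its speed; a pose out of reach is approached as far as the arm can. A call with a gripper value outside its range is refused whole. The fingers move at their own pace and stop on an object; "grip_force" is the grip in N (left out, the last holds). Time passes only in rows, so rows that repeat a pose let the fingers close. It gives the time, the measured TCP pose, the force and the opening at its end, in the units of the state.
- env.observe(): the state, without advancing time (a new reading comes with each control period).
- env.get_image(name): name is "side" or "top" or "wrist"; returns a dict with "image" (384x512x3 uint8, red, green, blue), "intrinsics" (3x3 intrinsics, pixels), "k1" (the pictures are not rectified: a ray, as slopes to the right and down, at radius r is drawn at 1 + k1 r^2 times it, then the intrinsics apply), "world_from_camera" (4x4, takes a point from camera to world coordinates). Camera axes: x right, y up, looking along -z (the intrinsics and any distortion apply to the point x, -y, -z); pixel columns grow to the right and rows downward; lengths in m; the calibration is good to about 2 mm. A picture is of the moment at which its call begins. There is no depth.
- env.close_job(): hands the job in, once; it reports no verdict.
The state is a dict: "time_s": time; "q": joint angles; "qvel": joint speeds; "joint_efforts": joint torques, N m; "position": TCP position; "tool_rot": TCP orientation; "ft_force": force on the tool from outside, world axes, zero at the start; "wrist_torque": the same for the moment, N m; "grip_width": finger opening in m.
Only numpy, scipy, OpenCV 4.12 (cv2) and the standard library are available. Lean on these libraries where they do the work, as an engineer would, in place of code of your own. Each camera call takes 0.05 s, during which the arm holds its last target.

## Task

The fuses of the pump's test supply need checking: on the fuse box whose lid has a window, press the release tab down with a fingertip so that the sprung lid lifts, then push the lid all the way back until it stays fully open by itself, and draw clear. Only press and push: do not lift, tip or shove either box along the bench, keep the box without a window shut, and leave the small things lying about where they are.

Things in the scene. Friction and masses are not known exactly. Their poses are not given: they have to be found in the camera images.
- window_box: grey steel fuse box, the one whose flat lid has a rectangular clear window (76 x 58 mm, thin black frame) over three white fuses. 100 (x) x 120 (y) x 75 mm high, lid shut; 2.5 kg, loose on rubber feet. Origin: centre of its underside. +x points to the hinge at the back, -x to the release tab at the front, z up. Turned by at most 0.45 rad from front facing the robot.
- window_box_press (a point): finger patch on top of the window box's release tab, a black paddle 40 mm wide (box y) jutting from the front wall; 48 mm above the bench, 95 mm in front of the box's origin, 33 mm out from the tab's pivot, 15 mm from the paddle's front edge. At the pivot a 34 mm wide hook stands up to 79 mm above the bench and holds the lid's front edge down. Moves with the tab.
- window_box_edge (a point): middle of the front edge of the window box's lid, on its underside; 70 mm above the bench when shut, moves with the lid. The lid is 124 mm wide and 5 mm thick, and reaches 108 mm from the hinge line to this edge (a 30 mm wide tongue juts 6 mm further).
- window_box_hinge (a point): middle of the window box's lid hinge line, at the back of the box, 56 mm behind its origin and 70 mm above the bench; the line runs along the box's y. Axes as the box's.
- window_box_tab (a joint): angle of the window box's release tab (rad): 0 at rest, 0.32 fully pressed. Pressing the patch down about 10 mm tips it fully; takes about 3 N to start, 7 N at the end; springs back when let go. From about 0.2 the hook lets go of the lid.
- window_box_lid (a joint): opening angle of the window box's lid (rad): 0 shut, held by the hook; on release a spring pin lifts it at once to about 0.85 and props it there; 1.92 fully open, leaning back on its stop. Needs about 1 N at the front edge. Left short of upright (1.57) it sinks back to 0.85; past upright it goes over to the stop and stays.
- plain_box: grey steel fuse box, the one whose lid is solid sheet with three low ribs and no window; otherwise the same as the other. 100 (x) x 120 (y) x 75 mm high, lid shut; 2.5 kg, loose on rubber feet. Origin: centre of its underside. +x points to the hinge at the back, -x to the release tab at the front, z up. Turned by at most 0.45 rad from front facing the robot.
- plain_box_press (a point): finger patch on top of the plain box's release tab, a black paddle 40 mm wide (box y) jutting from the front wall; 48 mm above the bench, 95 mm in front of the box's origin, 33 mm out from the tab's pivot, 15 mm from the paddle's front edge. At the pivot a 34 mm wide hook stands up to 79 mm above the bench and holds the lid's front edge down. Moves with the tab.
- plain_box_edge (a point): middle of the front edge of the plain box's lid, on its underside; 70 mm above the bench when shut, moves with the lid. The lid is 124 mm wide and 5 mm thick, and reaches 108 mm from the hinge line to this edge (a 30 mm wide tongue juts 6 mm further).
- plain_box_hinge (a point): middle of the plain box's lid hinge line, at the back of the box, 56 mm behind its origin and 70 mm above the bench; the line runs along the box's y. Axes as the box's.
- plain_box_tab (a joint): angle of the plain box's release tab (rad): 0 at rest, 0.32 fully pressed. Pressing the patch down about 10 mm tips it fully; takes about 3 N to start, 7 N at the end; springs back when let go. From about 0.2 the hook lets go of the lid.
- plain_box_lid (a joint): opening angle of the plain box's lid (rad): 0 shut, held by the hook; on release a spring pin lifts it at once to about 0.85 and props it there; 1.92 fully open, leaning back on its stop. Needs about 1 N at the front edge. Left short of upright (1.57) it sinks back to 0.85; past upright it goes over to the stop and stays.
- seal_ring: black-and-white seal ring, 62 mm across, 20 mm high. Origin: centre of its underside. Lies loose on the bench; leave it alone.
- nut_1: bright hexagon nut between the boxes, 24 x 27 x 13 mm. Origin: centre of its underside. Lies loose on the bench; leave it alone.
- nut_4: bright hexagon nut at the far right, 24 x 27 x 13 mm. Origin: centre of its underside. Lies loose on the bench; leave it alone.
- screwdriver_red: screwdriver with a red handle at the front left, 200 mm long, 29 mm high. Origin: centre of its underside. Lies loose on the bench; leave it alone.

How it is judged (in metres and radians):
On the way:
1. the window box's tab is pressed and its lid springs up (value of joint window_box_tab above 0.12 rad and value of joint window_box_lid above 0.25 rad), for 0.05 s.
At the end, for the whole second after the job is handed in: the window box's lid stands at rest fully open (over 1.75 rad), its tab has sprung back (under 0.08 rad), the plain box's lid is shut (under 0.08 rad), both boxes stand level (within 0.08 rad), still, and within 30 mm of where they stood, and every small thing lies within 30 mm of where it lay (value of joint window_box_lid above 1.75 rad and velocity of joint window_box_lid below 0.2 rad/s and value of joint each of window_box_tab, plain_box_lid below 0.08 rad and distance of each of window_box, plain_box, seal_ring, nut_1, nut_4, screwdriver_red from where it was at the start of the episode below 0.03 m and angle between each of window_box, plain_box's own z axis and vertical below 0.08 rad and linear speed of each of window_box, plain_box below 0.02 m/s); the robot touches nothing.
It fails at once if the box without a window is opened (value of joint plain_box_lid above 0.15 rad).
It fails at once if the window box is lifted, tipped or shoved (height (world z) of window_box above 0.012 m or angle between window_box's own z axis and vertical above 0.15 rad or distance of window_box from where it was at the start of the episode above 0.03 m).
It fails at once if the plain box is lifted, tipped or shoved (height (world z) of plain_box above 0.012 m or angle between plain_box's own z axis and vertical above 0.15 rad or distance of plain_box from where it was at the start of the episode above 0.03 m).
It fails at once if a small thing on the bench is moved or lifted (distance of any of seal_ring, nut_1, nut_4, screwdriver_red from where it was at the start of the episode above 0.03 m).
It also fails if it takes over 40 s, if anything falls off the work surface, if the arm or the gripper's body presses on something with over 40 N, if the wrist force passes 120 N, or if a joint passes its speed limit or range.

## Working session

There is one attempt and no reset: what is moved stays moved. The work goes in short steps, Python scripts to look and compute and a tool call to move; the robot and the scene stay as the last step left them, time stands still between calls to the robot, and variables do not carry over. Pictures are saved under pics/ and viewed, and the job is handed in when it is done.

Besides the shell and the picture viewer there is one more tool, called after "Emit:" as name(argument=value, ...), one argument or row to a line, values as JSON. apply_moves: Moves the arm, as the interface text tells. Its arguments: {"type":"object","properties":{"plan":{"type":"array","items":{"type":"object","properties":{"tx":{"type":"number"},"ty":{"type":"number"},"tz":{"type":"number"},"rx":{"type":"number"},"ry":{"type":"number"},"rz":{"type":"number"},"jaw":{"type":"number"}}}},"grip_force":{"type":"number"}},"required":["plan"]}

```bash
ls; mkdir -p pics; python3 - <<'E'
from rig import env
import cv2,numpy as np,pickle
d={}
for n in ["side","top","wrist"]:
    r=env.get_image(n); d[n]=r
    cv2.imwrite(f"pics/{n}0.png",r["image"][:,:,::-1]); print(n,r["intrinsics"].tolist(),r["k1"],np.round(r["world_from_camera"],3).tolist())
pickle.dump(d,open("d0.pkl","wb"))
o=env.observe();print(o)
E
```

```text
pics
side [[423.9900482748553, 0.0, 257.13217354916725], [0.0, 423.9900482748553, 194.73328205535404], [0.0, 0.0, 1.0]] -0.13650885947257055 [[-0.977, 0.133, -0.169, 0.33], [-0.215, -0.629, 0.748, 1.0], [-0.006, 0.766, 0.642, 0.93], [0.0, 0.0, 0.0, 1.0]]
top [[458.15925126018226, 0.0, 255.55074311383197], [0.0, 458.15925126018226, 194.21175307719375], [0.0, 0.0, 1.0]] -0.05300324530441677 [[-0.028, 0.982, -0.186, 0.304], [-0.999, -0.032, -0.016, -0.023], [-0.021, 0.185, 0.982, 1.378], [0.0, 0.0, 0.0, 1.0]]
wrist [[336.7584086496571, 0.0, 255.61974482542908], [0.0, 336.7584086496571, 193.24184081167257], [0.0, 0.0, 1.0]] -0.09565939134387759 [[0.243, 0.916, 0.318, 0.215], [-0.97, 0.231, 0.077, -0.513], [-0.003, -0.327, 0.945, 0.373], [0.0, 0.0, 0.0, 1.0]]
{'time_s': 0.15, 'q': array([-8.82516955e+01,  2.18352065e+01,  7.43724416e+01,  2.31286427e-03,
        8.38589865e+01, -1.23355865e+01]), 'qvel': array([ 0.08273408, -0.11105186, -0.13551077,  0.04014412,  0.07188122,
       -0.01320508]), 'joint_efforts': array([-2.90411458e-05, -4.48630464e+01, -2.31342888e+01, -2.91614542e-04,
        3.81674239e-03, -4.62928290e-05]), 'position': array([ 0.13384119, -0.53323896,  0.23083846]), 'tool_rot': array([[ 9.69941526e-01,  2.43338110e-01,  4.63507447e-06],
       [ 2.43337940e-01, -9.69940871e-01,  1.16367672e-03],
       [ 2.87662642e-04, -1.12757049e-03, -9.99999323e-01]]), 'ft_force': array([-0.09149519, -0.16122616,  0.18861303]), 'wrist_torque': array([ 0.01278015,  0.04074269, -0.0189187 ]), 'grip_width': 0.08535181775695083}
```

View pics/top0.png

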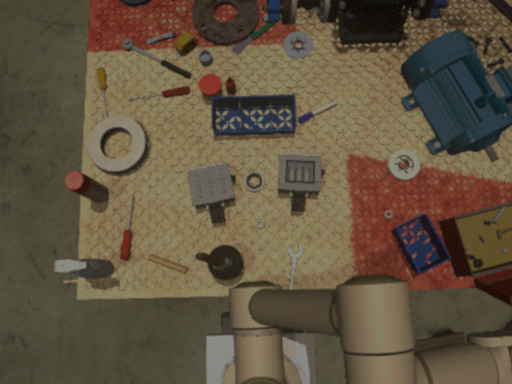

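View pics/side0.png

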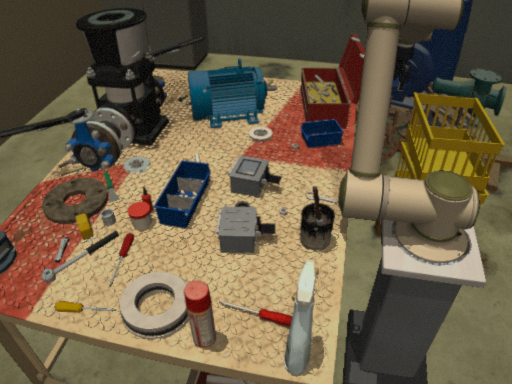

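View pics/wrist0.png

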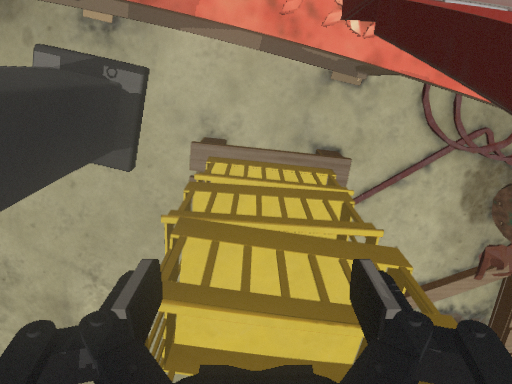

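The top view shows the window box near pixel (300,175) with its tab at (298,203). The plain box is near (212,187) with its tab at (217,214). Next I'll zoom in for corners.

```bash
cat > h.py <<'E'
import numpy as np,cv2
def K(r): return np.array(r["intrinsics"]),np.array([r["k1"],0,0,0,0.])
def ray(r,u,v):
    k,d=K(r); p=cv2.undistortPoints(np.array([[[u,v]]],float),k,d)[0,0]
    T=np.array(r["world_from_camera"]); return T[:3,3],T[:3,:3]@np.array([p[0],-p[1],-1])
def onz(r,u,v,z):
    o,d=ray(r,u,v); return o+d*(z-o[2])/d[2]
def proj(r,P):
    k,d=K(r); T=np.array(r["world_from_camera"]); c=(np.atleast_2d(P)-T[:3,3])@T[:3,:3]
    c=c*[1,-1,-1]; return cv2.projectPoints(c,np.zeros(3),np.zeros(3),k,d)[0][:,0]
def boxpts(ox,oy,a):
    L=np.array([[-52,62,75],[-52,-62,75],[56,-62,75],[56,62,75],[-95,0,48],[-110,20,48],[-110,-20,48],[56,0,70]])/1e3
    c,s=np.cos(a),np.sin(a); return L@np.array([[c,s,0],[-s,c,0],[0,0,1]])+[ox,oy,0]
E
python3 - <<'E'
import pickle,cv2,numpy as np
d=pickle.load(open("d0.pkl","rb"))
i=d["top"]["image"][140:240,180:340,::-1]; cv2.imwrite("pics/ct.png",cv2.resize(i,None,fx=5,fy=5,interpolation=cv2.INTER_CUBIC))
i=d["side"]["image"][145:265,205:355,::-1]; cv2.imwrite("pics/cs.png",cv2.resize(i,None,fx=5,fy=5,interpolation=cv2.INTER_CUBIC))
E
```

```text
(no output)
```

View pics/ct.png

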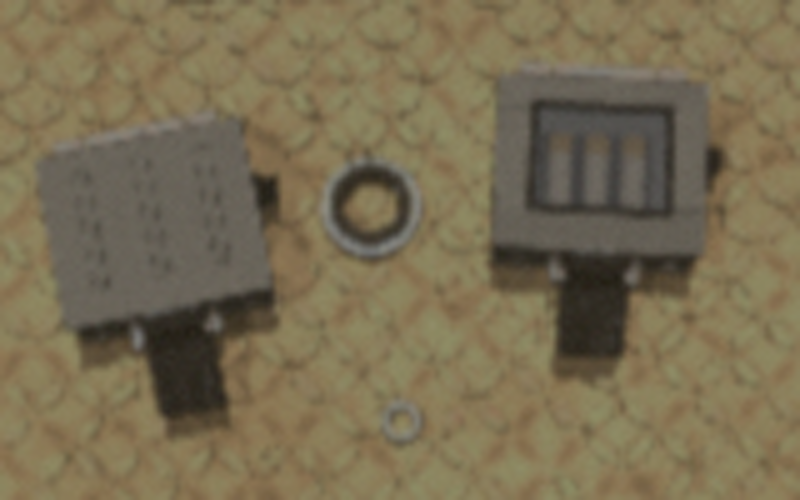

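View pics/cs.png

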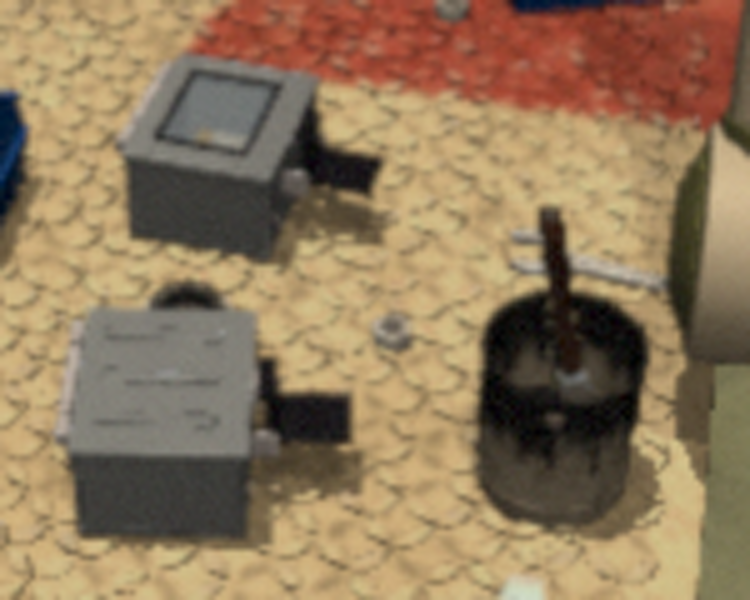

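```bash
python3 - <<'E'
import pickle,numpy as np
from h import *
d=pickle.load(open("d0.pkl","rb"));t=d["top"];s=d["side"]
T=lambda u,v:(u/5+180-.4,v/5+140-.4)
for nm,Q,Pd in [("win",[(493,247),(702,256),(707,82),(500,70)],[(557,355),(621,357)]),("plain",[(66,329),(272,289),(240,121),(40,156)],[(163,417),(224,410)])]:
    P=np.array([onz(t,*T(*q),.075) for q in Q]); p=np.array([onz(t,*T(*q),.048) for q in Pd])
    print(nm,np.round(P,4).tolist(),np.round(p,4).tolist())
    f=(P[0]+P[1])/2;ydir=P[0]-P[1]; a=np.arctan2(-ydir[0],ydir[1]); a2=np.arctan2(-(p[0]-p[1])[0],(p[0]-p[1])[1])
    pm=p.mean(0); v=f-pm
    print("yaw",a,a2,np.arctan2(v[1],v[0]),"sizes",np.linalg.norm(ydir),np.linalg.norm(P[0]-P[3]),np.linalg.norm(v[:2]))
    ex=np.array([np.cos(a),np.sin(a)]); print("origin from lid",f[:2]+.052*ex,"from pad",pm[:2]+.11*ex,"press",pm[:2]+.015*ex)
# side check window paddle: corners far end
S=lambda u,v:(u/5+205-.4,v/5+145-.4)
for q,z in [((383,157),.048),((372,195),.048),((318,75),.075),((265,165),.075),((122,148),.075),((178,56),.075)]: print(q,np.round(onz(s,*S(*q),z),4))
print("oilcan top",np.round([onz(s,*S(550,210),.15),onz(t,225,263,.0)],3))
E
```

```text
win [[0.5637, -0.0677, 0.075], [0.5544, -0.1883, 0.075], [0.6583, -0.197, 0.075], [0.6697, -0.0758, 0.075]] [[0.5033, -0.1037, 0.048], [0.5009, -0.1411, 0.048]]
yaw -0.07652983465245726 -0.06365697196825694 -0.09834008397263018 sizes 0.12095758756857075 0.10631307619509729 0.05719751701114289
origin from lid [ 0.61088089 -0.13195854] from pad [ 0.61178995 -0.1307772 ] press [ 0.51706802 -0.12351396]
plain [[0.5234, 0.1808, 0.075], [0.5431, 0.061, 0.075], [0.6439, 0.0778, 0.075], [0.6268, 0.1958, 0.075]] [[0.4739, 0.1281, 0.048], [0.477, 0.0923, 0.048]]
yaw 0.16272105116986665 0.0842915472284407 0.18269926270994583 sizes 0.12138843958705071 0.1045164449580946 0.05877391828812587
origin from lid [0.58454697 0.1293005 ] from pad [0.58398507 0.12801841] press [0.49024    0.11262804]
(383, 157) [ 0.5018 -0.1401  0.048 ]
(372, 195) [ 0.5018 -0.0974  0.048 ]
(318, 75) [ 0.557  -0.1884  0.075 ]
(265, 165) [ 0.5712 -0.0805  0.075 ]
(122, 148) [ 0.6685 -0.0789  0.075 ]
(178, 56) [ 0.6582 -0.1908  0.075 ]
oilcan top [[0.377 0.022 0.15 ]
 [0.359 0.097 0.   ]]
```

```bash
python3 - <<'E'
import pickle,numpy as np
from h import *
from scipy.spatial.transform import Rotation as R
from rig import env
d=pickle.load(open("d0.pkl","rb"));t=d["top"]
for q in [(442,220),(470,290),(395,230),(420,275),(352,290),(225,245),(260,224)]: print(q,np.round(onz(t,*q,0),3),np.round(onz(t,*q,.12),3))
o=env.observe(); R0=o["tool_rot"]
a=-.08
yt=np.array([[np.cos(a),np.sin(a),0],[np.sin(a),-np.cos(a),0],[0,0,-1.]])
ey=np.array([-np.sin(a),np.cos(a),0])
for tilt in (0,20,25):
    Rt=R.from_rotvec(-np.radians(tilt)*ey).as_matrix()@yt
    print(tilt,Rt[:,2],R.from_matrix(Rt@R0.T).as_rotvec())
E
```

```text
(442, 220) [ 0.467 -0.563  0.   ] [ 0.453 -0.516  0.12 ]
(470, 290) [ 0.256 -0.626  0.   ] [ 0.26  -0.574  0.12 ]
(395, 230) [ 0.441 -0.417  0.   ] [ 0.429 -0.383  0.12 ]
(420, 275) [ 0.305 -0.481  0.   ] [ 0.305 -0.441  0.12 ]
(352, 290) [ 0.268 -0.276  0.   ] [ 0.272 -0.254  0.12 ]
(225, 245) [0.412 0.096 0.   ] [0.403 0.085 0.12 ]
(260, 224) [ 0.473 -0.011  0.   ] [ 0.458 -0.012  0.12 ]
0 [ 0.  0. -1.] [-1.15261002e-03  1.94160432e-04 -3.25805892e-01]
20 [ 0.34092626 -0.02733244 -0.93969262] [ 0.02789172 -0.34920444 -0.32268154]
25 [ 0.4212666  -0.03377341 -0.90630779] [ 0.03515573 -0.43654543 -0.32085499]
```

Emit:
apply_moves(
  plan=[
    {"tz": 40,"jaw": -1},
    {"tx": 20,"ty": 35,"tz": 60,"jaw": -1},
    {"tx": 45,"ty": 70,"tz": 60,"jaw": -1},
    {"tx": 75,"ty": 105,"tz": 60,"rz": -0.1,"jaw": -1},
    {"tx": 105,"ty": 140,"tz": 60,"rz": -0.2,"jaw": -1},
    {"tx": 135,"ty": 180,"tz": 60,"rz": -0.32,"jaw": -1},
    {"tx": 165,"ty": 220,"tz": 60,"ry": -0.1,"rz": -0.32,"jaw": -1},
    {"tx": 195,"ty": 260,"tz": 60,"ry": -0.2,"rz": -0.32,"jaw": -1},
    {"tx": 225,"ty": 300,"tz": 50,"rx": 0.03,"ry": -0.35,"rz": -0.32,"jaw": -1},
    {"tx": 255,"ty": 340,"tz": 40,"rx": 0.03,"ry": -0.35,"rz": -0.32,"jaw": -1},
    {"tx": 285,"ty": 375,"tz": 30,"rx": 0.03,"ry": -0.35,"rz": -0.32,"jaw": -1},
    {"tx": 315,"ty": 400,"tz": 20,"rx": 0.03,"ry": -0.35,"rz": -0.32,"jaw": -1},
  ],
)

```text
validation failed for argument at $.pl...
```

Emit:
apply_moves(
  plan=[
    {"tx": 0,"ty": 0,"tz": 40,"rx": 0,"ry": 0,"rz": 0,"jaw": -1},
  ],
)

```text
time_s: 0.25
position: [0.1337, -0.5314, 0.2667]
tool_rot: [[0.97, 0.243, -0.0], [0.243, -0.97, 0.012], [0.003, -0.012, -1.0]]
ft_force: [0.1, -1.4, 0.9]
grip_width: 0.0733
```

Emit:
apply_moves(
  plan=[
    {"tx": 20,"ty": 35,"tz": 20,"rx": 0,"ry": 0,"rz": 0,"jaw": -1},
    {"tx": 45,"ty": 70,"tz": 20,"rx": 0,"ry": 0,"rz": 0,"jaw": -1},
    {"tx": 75,"ty": 105,"tz": 20,"rx": 0,"ry": 0,"rz": -0.1,"jaw": -1},
    {"tx": 105,"ty": 140,"tz": 20,"rx": 0,"ry": 0,"rz": -0.2,"jaw": -1},
    {"tx": 135,"ty": 180,"tz": 20,"rx": 0,"ry": 0,"rz": -0.32,"jaw": -1},
    {"tx": 165,"ty": 220,"tz": 20,"rx": 0,"ry": -0.1,"rz": -0.32,"jaw": -1},
    {"tx": 195,"ty": 260,"tz": 20,"rx": 0,"ry": -0.2,"rz": -0.32,"jaw": -1},
    {"tx": 225,"ty": 300,"tz": 10,"rx": 0.03,"ry": -0.35,"rz": -0.32,"jaw": -1},
    {"tx": 255,"ty": 340,"tz": 0,"rx": 0.03,"ry": -0.35,"rz": -0.32,"jaw": -1},
    {"tx": 285,"ty": 375,"tz": -10,"rx": 0.03,"ry": -0.35,"rz": -0.32,"jaw": -1},
    {"tx": 315,"ty": 400,"tz": -20,"rx": 0.03,"ry": -0.35,"rz": -0.32,"jaw": -1},
    {"tx": 315,"ty": 400,"tz": -20,"rx": 0.03,"ry": -0.35,"rz": -0.32,"jaw": -1},
  ],
)

```text
time_s: 1.45
position: [0.4501, -0.1278, 0.2454]
tool_rot: [[0.937, -0.068, 0.344], [-0.068, -0.998, -0.011], [0.344, -0.013, -0.939]]
ft_force: [-1.2, -0.3, -0.1]
grip_width: -0.0001
```

Emit:
apply_moves(
  plan=[
    {"tx": 20,"ty": 3,"tz": -40,"rx": 0,"ry": 0,"rz": 0,"jaw": -1},
    {"tx": 40,"ty": 5,"tz": -80,"rx": 0,"ry": 0,"rz": 0,"jaw": -1},
    {"tx": 60,"ty": 5,"tz": -120,"rx": 0,"ry": 0,"rz": 0,"jaw": -1},
    {"tx": 60,"ty": 5,"tz": -160,"rx": 0,"ry": 0,"rz": 0,"jaw": -1},
    {"tx": 60,"ty": 5,"tz": -160,"rx": 0,"ry": 0,"rz": 0,"jaw": -1},
  ],
)

```text
time_s: 1.95
position: [0.5079, -0.1221, 0.0812]
tool_rot: [[0.94, -0.068, 0.336], [-0.07, -0.998, -0.006], [0.335, -0.018, -0.942]]
ft_force: [-0.5, 0.4, -0.1]
grip_width: -0.0001
```

```bash
python3 - <<'E'
from rig import env
import cv2,numpy as np
from h import *
ims=[]
for n in ["wrist","side"]:
    r=env.get_image(n); i=r["image"][:,:,::-1].copy()
    P=np.vstack([boxpts(.611,-.131,-.08),env.observe()["position"]])
    for k,p in enumerate(proj(r,P)): 
        if abs(p).max()<2000: cv2.circle(i,tuple(int(x) for x in np.round(p)),2,(0,255,0) if k<8 else (0,0,255),-1)
    ims.append(i if n=="wrist" else cv2.resize(i[125:245,205:365],(512,384)))
cv2.imwrite("pics/pre.png",cv2.resize(np.hstack(ims),(800,300)))
E
```

```text
(no output)
```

View pics/pre.png

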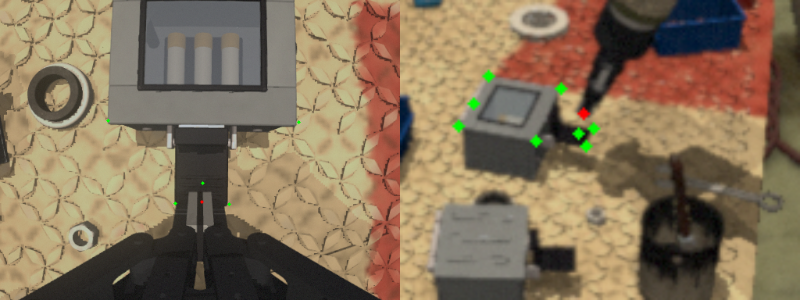

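Wrist view: paddle edges at columns 175 and 229, fingertips on its centreline at (202,202). The projected box model agrees to a few mm. Pressing.

Emit:
apply_moves(
  plan=[
    {"tx": 3,"ty": 0,"tz": -15,"rx": 0,"ry": 0,"rz": 0,"jaw": -1},
    {"tx": 3,"ty": 0,"tz": -28,"rx": 0,"ry": 0,"rz": 0,"jaw": -1},
    {"tx": 3,"ty": 0,"tz": -34,"rx": 0,"ry": 0,"rz": 0,"jaw": -1},
    {"tx": 3,"ty": 0,"tz": -38,"rx": 0,"ry": 0,"rz": 0,"jaw": -1},
    {"tx": 3,"ty": 0,"tz": -41,"rx": 0,"ry": 0,"rz": 0,"jaw": -1},
    {"tx": 3,"ty": 0,"tz": -43,"rx": 0,"ry": 0,"rz": 0,"jaw": -1},
    {"tx": 3,"ty": 0,"tz": -44,"rx": 0,"ry": 0,"rz": 0,"jaw": -1},
  ],
)

```text
time_s: 2.75
position: [0.5137, -0.1238, 0.0428]
tool_rot: [[0.936, -0.068, 0.345], [-0.069, -0.998, -0.012], [0.345, -0.013, -0.939]]
ft_force: [1.3, -1.3, 4.4]
grip_width: -0.0001
```

```bash
cat > snap.py <<'E'
import sys
from rig import env
import cv2,numpy as np
ims=[]
for n in ["wrist","side"]:
    r=env.get_image(n); i=r["image"][:,:,::-1].copy()
    ims.append(i if n=="wrist" else cv2.resize(i[105:255,180:380],(512,384)))
cv2.imwrite(f"pics/{sys.argv[1]}.png",cv2.resize(np.hstack(ims),(800,300)))
o=env.observe();print(o["position"],o["ft_force"],o["time_s"])
E
python3 snap.py p1
```

```text
[ 0.51363464 -0.12378148  0.04264364] [ 0.84081663 -2.0457558   4.63013715] 2.85
```

View pics/p1.png

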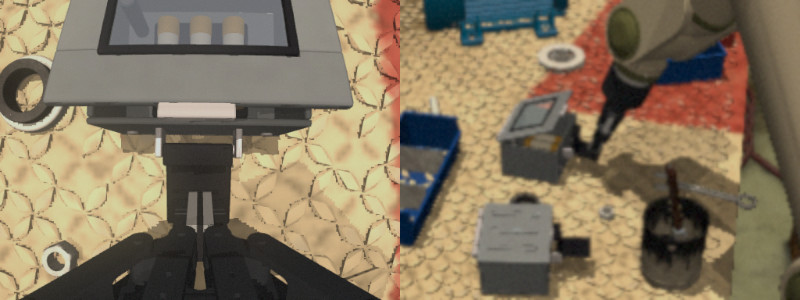

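The lid has sprung up: its front edge is clear of the box at wrist rows 80–105, and it is tilted in the side view. I'll press slightly deeper to be sure the tab counts, then retract.

Emit:
apply_moves(
  plan=[
    {"tx": 0,"ty": 0,"tz": -6,"rx": 0,"ry": 0,"rz": 0,"jaw": -1},
    {"tx": 0,"ty": 0,"tz": -8,"rx": 0,"ry": 0,"rz": 0,"jaw": -1},
    {"tx": 0,"ty": 0,"tz": -8,"rx": 0,"ry": 0,"rz": 0,"jaw": -1},
  ],
)

```text
time_s: 3.15
position: [0.5141, -0.1241, 0.0358]
tool_rot: [[0.935, -0.069, 0.347], [-0.068, -0.998, -0.013], [0.347, -0.012, -0.938]]
ft_force: [-7.3, 1.6, 25.3]
grip_width: 0.0001
```

Emit:
apply_moves(
  plan=[
    {"tx": -5,"ty": 0,"tz": 20,"rx": 0,"ry": 0,"rz": 0,"jaw": -1},
    {"tx": -15,"ty": 0,"tz": 50,"rx": 0,"ry": 0,"rz": 0,"jaw": -1},
    {"tx": -15,"ty": 0,"tz": 90,"rx": 0,"ry": 0,"rz": 0,"jaw": -1},
    {"tx": -15,"ty": 0,"tz": 90,"rx": 0,"ry": 0,"rz": 0,"jaw": -1},
  ],
)

```text
time_s: 3.55
position: [0.5003, -0.1247, 0.1295]
tool_rot: [[0.933, -0.068, 0.352], [-0.067, -0.998, -0.016], [0.353, -0.009, -0.936]]
ft_force: [0.3, 0.5, -1.5]
grip_width: -0.0001
```

```bash
python3 snap.py p2
```

```text
[ 0.49890084 -0.12378754  0.12566895] [ 0.30097245 -0.70042154 -0.14438112] 3.65
```

View pics/p2.png

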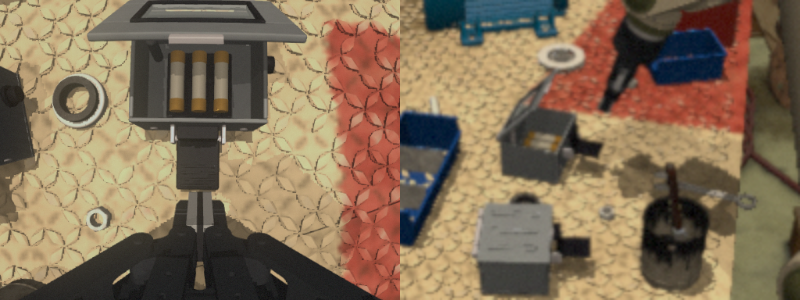

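Wrist view: tab released, fuses visible, lid propped with its edge at row ~38. Pushing back under the edge now.

Emit:
apply_moves(
  plan=[
    {"tx": 25,"ty": -2,"tz": 10,"rx": 0,"ry": 0,"rz": 0,"jaw": -1},
    {"tx": 50,"ty": -4,"tz": 12,"rx": 0,"ry": 0,"rz": 0,"jaw": -1},
    {"tx": 70,"ty": -6,"tz": 12,"rx": 0,"ry": 0,"rz": 0,"jaw": -1},
    {"tx": 85,"ty": -7,"tz": 12,"rx": 0,"ry": 0,"rz": 0,"jaw": -1},
    {"tx": 98,"ty": -8,"tz": 13,"rx": 0,"ry": 0,"rz": 0,"jaw": -1},
    {"tx": 110,"ty": -9,"tz": 14,"rx": 0,"ry": 0,"rz": 0,"jaw": -1},
    {"tx": 122,"ty": -10,"tz": 16,"rx": 0,"ry": 0,"rz": 0,"jaw": -1},
    {"tx": 134,"ty": -11,"tz": 18,"rx": 0,"ry": 0,"rz": 0,"jaw": -1},
  ],
)

```text
time_s: 4.45
position: [0.6325, -0.1342, 0.1409]
tool_rot: [[0.937, -0.068, 0.343], [-0.068, -0.998, -0.01], [0.343, -0.014, -0.939]]
ft_force: [-1.5, -0.4, -0.9]
grip_width: -0.0001
```

```bash
python3 snap.py p3
```

```text
[ 0.63322359 -0.13449838  0.14138349] [-0.64915286 -0.15004511  0.30590851] 4.55
```

View pics/p3.png

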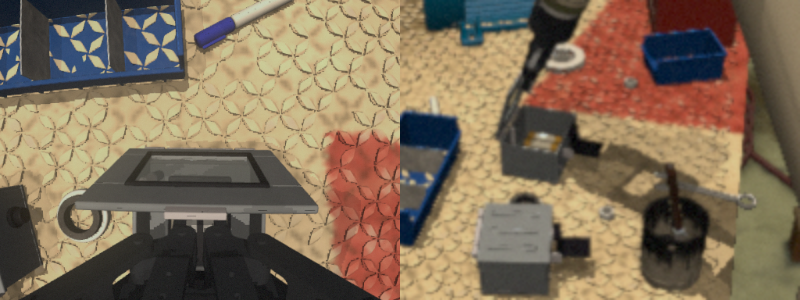

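The lid is being pushed up properly, with forces under 2 N. Continuing past upright.

Emit:
apply_moves(
  plan=[
    {"tx": 12,"ty": -1,"tz": 2,"rx": 0,"ry": 0,"rz": 0,"jaw": -1},
    {"tx": 24,"ty": -2,"tz": 4,"rx": 0,"ry": 0,"rz": 0,"jaw": -1},
    {"tx": 36,"ty": -3,"tz": 4,"rx": 0,"ry": 0,"rz": 0,"jaw": -1},
    {"tx": 48,"ty": -4,"tz": 4,"rx": 0,"ry": 0,"rz": 0,"jaw": -1},
    {"tx": 56,"ty": -4,"tz": 4,"rx": 0,"ry": 0,"rz": 0,"jaw": -1},
    {"tx": 56,"ty": -4,"tz": 4,"rx": 0,"ry": 0,"rz": 0,"jaw": -1},
  ],
)

```text
time_s: 5.15
position: [0.6878, -0.1381, 0.1429]
tool_rot: [[0.938, -0.067, 0.339], [-0.068, -0.998, -0.009], [0.339, -0.014, -0.941]]
ft_force: [-7.6, -0.8, 1.1]
grip_width: 0.0002
```

```bash
python3 snap.py p4
```

```text
[ 0.68720872 -0.13806455  0.14309306] [-8.68382518  0.2969004   0.52212802] 5.25
```

View pics/p4.png

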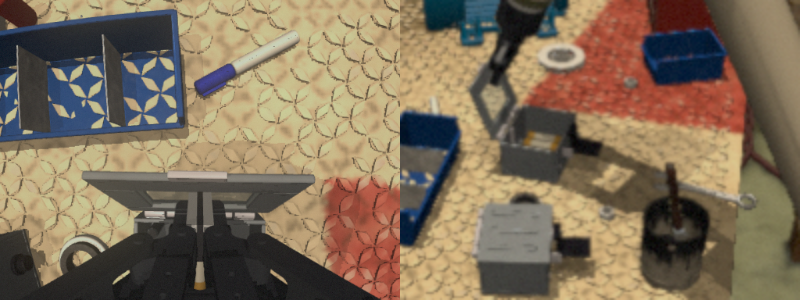

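The lid is against its stop (8 N reaction, leaning back past upright). Drawing clear.

Emit:
apply_moves(
  plan=[
    {"tx": -20,"ty": 1,"tz": 2,"rx": 0,"ry": 0,"rz": 0,"jaw": -1},
    {"tx": -50,"ty": 3,"tz": 10,"rx": 0,"ry": 0,"rz": 0,"jaw": -1},
    {"tx": -85,"ty": 5,"tz": 30,"rx": 0,"ry": 0,"rz": 0,"jaw": -1},
    {"tx": -120,"ty": 5,"tz": 55,"rx": 0,"ry": 0,"rz": 0,"jaw": -1},
    {"tx": -155,"ty": 5,"tz": 80,"rx": 0,"ry": 0,"rz": 0,"jaw": -1},
    {"tx": -190,"ty": 5,"tz": 105,"rx": 0,"ry": 0,"rz": 0,"jaw": -1},
    {"tx": -225,"ty": 5,"tz": 130,"rx": 0,"ry": 0,"rz": 0,"jaw": -1},
    {"tx": -240,"ty": 5,"tz": 140,"rx": 0,"ry": 0,"rz": 0,"jaw": -1},
    {"tx": -240,"ty": 5,"tz": 140,"rx": 0,"ry": 0,"rz": 0,"jaw": -1},
    {"tx": -240,"ty": 5,"tz": 140,"rx": 0,"ry": 0,"rz": 0,"jaw": -1},
  ],
)

```text
time_s: 6.25
position: [0.4473, -0.133, 0.2825]
tool_rot: [[0.938, -0.068, 0.339], [-0.069, -0.998, -0.009], [0.339, -0.015, -0.941]]
ft_force: [0.1, -1.0, -0.5]
grip_width: 0.0001
```

```bash
python3 snap.py p5; python3 - <<'E'
from rig import env
import cv2,numpy as np,pickle
from h import *
d=pickle.load(open("d0.pkl","rb"))
r=env.get_image("side"); a=r["image"][105:265,180:380,::-1].copy()
# predicted lid front edge corners for angles
c,s=np.cos(-.08),np.sin(-.08)
for th,col in [(1.57,(0,0,255)),(1.75,(0,255,255)),(1.92,(0,255,0))]:
    L=np.array([[.056-.108*np.cos(th),y,.07+.108*np.sin(th)] for y in (-.062,.062)])
    P=L@np.array([[c,s,0],[-s,c,0],[0,0,1]])+[.611,-.131,0]
    print(th,np.round(proj(r,P),1).tolist())
b=d["side"]["image"][105:265,180:380,::-1]
cv2.imwrite("pics/fin.png",cv2.resize(np.hstack([b,a]),(800,320)))
cv2.imwrite("pics/fin2.png",cv2.resize(r["image"][110:200,200:290,::-1],None,fx=6,fy=6))
i=env.get_image("top")["image"]; cv2.imwrite("pics/fint.png",cv2.resize(np.hstack([d["top"]["image"][140:280,100:400,::-1],i[140:280,100:400,::-1]]),(800,187)))
E
```

```text
[ 0.44758545 -0.13290857  0.28190511] [-0.53616811  0.27917875 -0.25909853] 6.35
1.57 [[238.7, 129.6], [226.0, 149.2]]
1.75 [[233.4, 129.3], [220.4, 148.7]]
1.92 [[228.5, 129.7], [215.3, 149.1]]
```

View pics/p5.png

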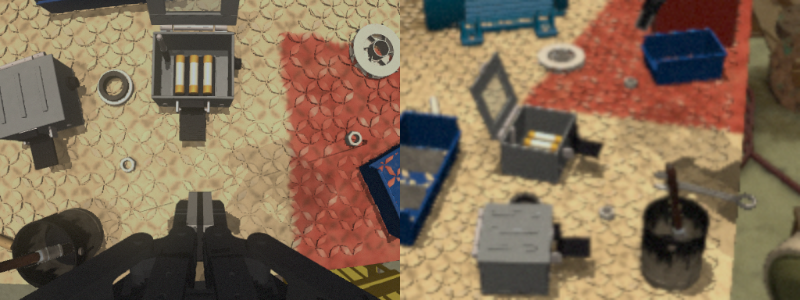

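View pics/fin.png

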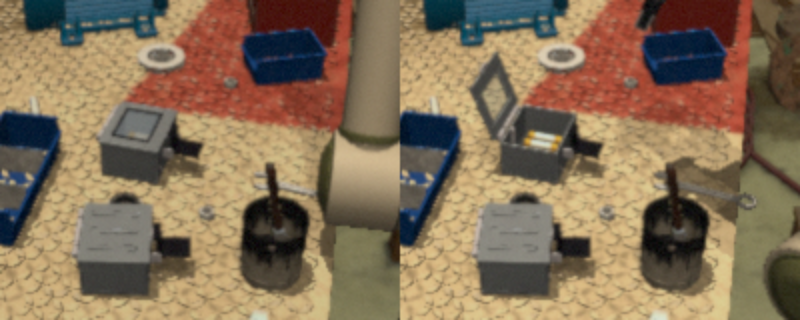

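View pics/fin2.png

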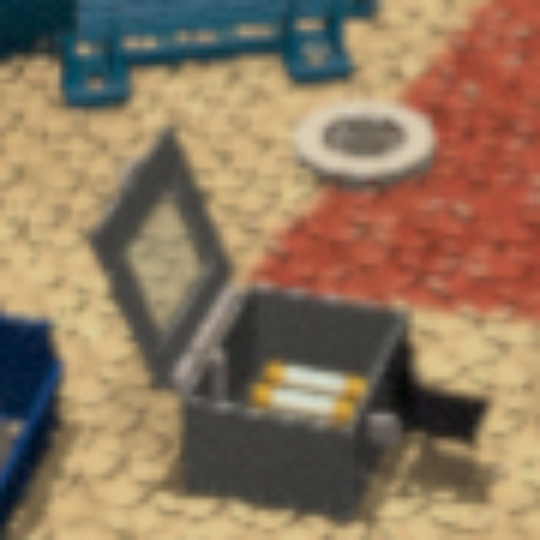

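View pics/fint.png

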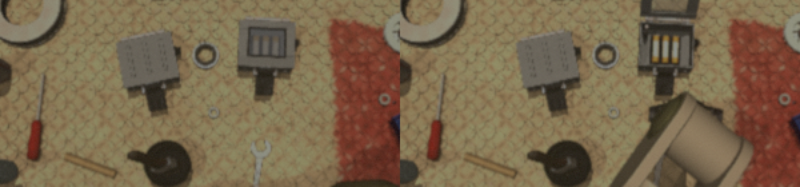

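The lid corners appear at (228,131) and (215.5,149.5), which match the 1.92 rad prediction of (228.5,129.7) and (215.3,149.1). The boxes and small things look unmoved, so I'm handing in.

```bash
python3 -c "
from rig import env
print(env.close_job())"
```

```text
the job is handed in; nothing more can be done
None
```

The window box's lid is fully open and standing by itself, and the job is handed in. With the gripper shut I pressed the tab down to its stop (about 25 N), and the lid sprang up. I then pushed its front edge back until it met its stop (about 8 N) and drew the arm clear.

- **Lid angle:** in the last side picture the lid's front corners lie within 2 px of where they should be at 1.92 rad.
- **Other checks:** the tab looks sprung back and the plain box is shut. By eye, comparing with the first pictures, the boxes and small things have not moved; I did not measure this in millimetres.
- **Robot:** the tool reads only sensor noise (under 1 N), so it is touching nothing. The clock stood at about 6.5 s.
- **Failed along the way:** one move call was refused because its rows left out some fields; the arm did not move, and I sent it again in full. No check disagreed.

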